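# Load the inspection turntable and index it under the eyepiece

### The arm

A 6-joint arm with a two-finger parallel gripper is mounted at the origin on the work surface; the furniture and walls round the work are solid. World frame = base frame: x ahead of the robot, y to its left, z up, the work surface at z = 0. Lengths are in m, angles in degrees, forces in N, time in s.
With the tool pointing down it reaches from about 0.25 to 0.725 m from the base axis. Payload 9.7 kg.
Tool frame: the origin (TCP) lies between the finger pads; the fingertips stand 17 mm ahead of it and the grasp point (between the pads) lies 2 mm behind it; z points along the fingers, y is the direction in which the jaws open and shut (so a half turn about z gives the same grasp; the last joint's range is limited). The gripper opens to 85 mm and grips with 20 to 120 N. Pads are 22 mm wide; open, the fingers measure 114 mm over their backs; the gripper's body (76 mm by 85 mm) begins 54 mm behind the grasp point. The pads swing forward as they close: fully open they stand 13 mm farther back than shut.
Start: joints at [-69.672, 4.979, 10.078, 95.1, 0, 90], TCP at [0.191, -0.516, 0.215] pointing down, gripper open.
Joint ranges: [-179.16, 179.16], [-48.56, 103.87], [-65.8, 70.77], [-126.05, 130.52], [-82.76, 87.17], [-180, 180]. Speed limits (degrees/s): [127.2, 127.2, 147.25, 180, 180, 180].

### API

Orientations are given as [roll, pitch, yaw] about the fixed x, y, z axes, in that order (R = Rz(yaw) Ry(pitch) Rx(roll)).
In Python, from workcell import monitor, cams, order gives the robot as it stands. The module is installed in compiled form; this text tells all that it offers.
- The arm moves only by the shell command python3 -m handwheel 'ROWS' [OPENING] [FORCE]. ROWS is JSON, a list of rows, each a list of 6 numbers: the shift along the tool's x, y, z in m, then the turn, a rotation vector about the tool's x, y, z in degrees. In form: [[tx, ty, tz, wx, wy, wz], ...]. A call has exactly 8 rows; each row shifts and turns the commanded pose from where the row before left it, along the tool's axes as they then stand; what a row does not reach is not made up. A row lasts 1/12 s, in which the tool goes at most 41.7 mm and 7.16 degrees, less where a joint would pass 70% of its speed; a pose out of reach is approached as far as the arm can. A call is refused whole if a number of a shift passes 0.0417 or a number of a turn 7.16, either way. A call with a gripper value outside its range is refused whole. OPENING is the opening, from -1 (shut) to 1 (fully open), set as the call begins (- or left out, the last holds). The fingers move at their own pace and stop on an object; FORCE is the grip in N (left out, the last holds). Time passes only in rows, so rows that do not move let the fingers close, or fill a call up. It gives the time, the measured TCP pose, the force and the opening at its end, in the units of the state.
- monitor.get_obs(): the state, without advancing time (a new reading comes with each control period).
- cams.camera(name): name is "scene" or "side" or "wrist"; returns a dict with "img" (420x560x3 uint8, red, green, blue), "depth" (420x560 float32, m along the optical axis (not along the pixel's ray), 0 where there is no reading), "fx", "fy", "cx", "cy" (pixels), "rvec" (rotation vector, rad) and "tvec" (3), from world to camera coordinates, as OpenCV has them; the wrist camera has in their place "tool_from_camera" (4x4, takes a point from camera to tool coordinates, whose origin is the TCP and whose axes are the flange's). Camera axes: x right, y down, z forward; pixel columns grow to the right and rows downward; lengths in m; the calibration is good to about 2 mm. A picture is of the moment at which its call begins: read the wrist's pose just before it.
- order.job_done(): hands the job in, once; it reports no verdict.
The state is a dict: "time": time; "q": joint angles; "qd": joint speeds; "joint_efforts": joint torques, N m; "ee_pos": TCP position; "tcp_rot": TCP orientation; "wrist_force": force on the tool from outside, world axes, zero at the start; "torque": the same for the moment, N m; "opening": finger opening in m.
Only numpy, scipy, OpenCV 4.12 (cv2) and the standard library are available. Lean on these libraries where they do the work, as an engineer would, in place of code of your own. Each camera call takes 0.05 s, during which the arm holds its last target. There are 200 camera calls.

### The job

Set the tallest of the three aluminium electrode holders squarely down into the nest of the inspection turntable and let go of it. Then pull the turntable's spring index pin up out of its hole by the black knob, swing the plate anticlockwise until the nest is under the eyepiece, and let the pin drop fully home in the hole there; feel for that hole, and never force the pin down or sideways against the metal. Leave the other two holders standing where they are.

Things in the scene. Friction and masses are not known exactly. Their poses are not given: they have to be found in the camera images.
- holder_tall: the tallest electrode holder, loose, bare aluminium, about 0.18 kg: a square foot 46 x 46 mm and 32 mm high with a round boss of 34 mm diameter on top, 60 mm high in all. Origin at the centre of its underside, z up, x and y square to the flats of the foot.
- holder_mid: a like holder, 54 mm high in all (foot 46 x 46 x 26 mm); stays where it is. Origin at the centre of its underside.
- holder_short: a like holder, 48 mm high in all (foot 46 x 46 x 20 mm); stays where it is. Origin at the centre of its underside.
- fixture: fixed base of the inspection turntable: a round grey casting, 194 mm diameter, 14 mm high. Origin at bench level on the upright pivot axis about which the plate swings, z up. Seen from above and counted anticlockwise from its x axis, the nest starts at -45 degrees, the knob at 135 degrees; they end near 45 degrees (the eyepiece) and 225 degrees. Two steel index blocks stand on it under the pin's path.
- eyepiece_foot (a point): centre of the lower face of the fixed eyepiece (47 mm diameter, 63 mm high), 120 mm above the bench, 62 mm from the pivot. It hangs from a pillar 118 mm from the pivot in the same direction, 180 mm high: nothing can be put into the nest from above once that is beneath it.
- first_hole (a point): mouth of the hole the pin stands in at the start, 74 mm from the pivot, in the first block's top, 26 mm above the bench. Holes: upright, 10.5 mm diameter. The second block is alike but clamped by hand: its hole, on the same circle, is not measured and lies 83 to 97 degrees farther anticlockwise. Each block's top is flat for 32 mm to both sides of its hole, then bevelled down at 45 degrees.
- swing (a joint): turning of the aluminium swing plate about the pivot, rad: 0 with the pin in the first hole, growing anticlockwise seen from above; the viewing hole lies between 1.45 and 1.69, the stop at 2.05. Friction about 0.06 N m: it stays where it is left. Between the blocks a let-down pin hangs free and would be caught by the second block's end; let down on that block's flat top it slides along as the plate is pushed on, and snaps into the hole.
- index_pin (a joint): lift of the sprung index pin, m: 0 fully home (tip 9 mm below the blocks' tops), about 0.0085 with the tip on a block's flat top, 0.014 at its upper stop. The spring pushes down with 6 N when home and 350 N/m more as it is lifted. Pin 9 mm diameter, round nose, 0.75 mm play all round in a hole.
- knob_grip (a point): centre of the grip of the black fluted pull knob on the pin, 74 mm from the pivot, 82 mm above the bench when the pin is home. Knob: 25 mm diameter from 73 to 90 mm height, top at 94 mm; under it a 20 mm barrel on the plate (plate top at 38 mm, 25 mm nut up to 44 mm). It moves up and round with the pin and spins freely about its own axis.
- nest_floor (a point): centre of the nest's floor, on the swing plate, 62 mm from the pivot, opposite the knob, 42 mm above the bench. The nest: a steel block 64 x 64 mm with a square pocket 48 x 48 mm, 10 mm deep (rim at 52 mm), edges bevelled; its walls run along this point's x and y, x pointing away from the pivot. The holder may stand any of the four ways round.
There are look-alikes about, which are no part of the job. Leave any orange look-alike of the holder_tall alone.

How it is judged:
By the outcome, as a careful person would: the job done as asked, in the order asked, and still so for the second after the job is handed in, with the robot touching nothing.
It also fails if it takes over 61 s, if anything falls off the work surface, if the arm or the gripper's body presses on something with over 40 N, if the wrist force passes 120 N, or if a joint passes its speed limit or range.

## Working session

There is one attempt and no reset: what is moved stays moved. The work goes in short steps, Python scripts to look and compute and a shell command to move; the robot and the scene stay as the last step left them, time stands still between calls to the robot, and variables do not carry over. Pictures are saved under pics/ and viewed, about 8 in all and at most 12, crops included, and the job is handed in when it is done.

```bash
mkdir -p pics; cat > h.py <<'E'
import numpy as np, cv2
from scipy.spatial.transform import Rotation as R
from workcell import monitor, cams, order
def ext(c,obs=None):
    """4x4 world_from_camera"""
    if 'rvec' in c:
        M=np.eye(4); M[:3,:3]=cv2.Rodrigues(np.array(c['rvec'],float))[0]; M[:3,3]=np.ravel(c['tvec']); return np.linalg.inv(M)
    T=np.eye(4); T[:3,:3]=R.from_euler('xyz',obs['tcp_rot'],degrees=True).as_matrix(); T[:3,3]=obs['ee_pos']
    return T@np.array(c['tool_from_camera'])
def cloud(c,M):
    d=c['depth']; v,u=np.mgrid[:d.shape[0],:d.shape[1]]
    P=np.stack([(u-c['cx'])/c['fx']*d,(v-c['cy'])/c['fy']*d,d],-1)
    W=P@M[:3,:3].T+M[:3,3]; W[d==0]=np.nan; return W
def shot(name,save=None):
    o=monitor.get_obs(); c=cams.camera(name); M=ext(c,o); W=cloud(c,M)
    if save:
        cv2.imwrite(f'pics/{save}.png',c['img'][:,:,::-1]); np.savez(f'pics/{save}.npz',W=W,M=M,img=c['img'],K=[c['fx'],c['fy'],c['cx'],c['cy']])
    return o,c,W
E
python3 - <<'E'
from h import *
print(monitor.get_obs())
for n in ['scene','side','wrist']:
    o,c,W=shot(n,n+'0'); print(n,c['fx'],c['cx'],c['cy'],ext(c,o)[:3].round(3).tolist())
a=np.hstack([cv2.imread(f'pics/{n}0.png') for n in ['scene','side']])
E
```

```text
{'time': 0.0, 'q': array([-6.96705213e+01,  5.00992399e+00,  1.00345449e+01,  9.51005179e+01,
       -1.82537264e-04,  9.00007607e+01]), 'qd': array([-0.03849899,  0.13748082,  0.07735191, -0.06399578,  0.01233789,
        0.09576076]), 'joint_efforts': array([-4.07360101e-03, -5.20383704e+01,  4.64808440e+01,  1.58154778e-02,
       -1.40964717e-04,  2.23879351e-05]), 'ee_pos': array([ 0.19098916, -0.5154983 ,  0.21449519]), 'tcp_rot': array([-1.79924103e+02,  1.83544821e-04,  2.03287182e+01]), 'wrist_force': array([ 0.15794221, -0.81685829,  0.01801693]), 'torque': array([-0.05705959, -0.01065106,  0.0575082 ]), 'opening': 0.08525219638412031}
scene 421.58336332508554 282.9739661473739 211.79303901563287 [[-0.47, -0.603, 0.644, -0.426], [-0.882, 0.31, -0.354, 0.737], [0.014, -0.735, -0.678, 1.032]]
side 424.1146582909598 281.8833418799617 215.72654857818353 [[-0.905, -0.282, 0.319, 0.083], [-0.425, 0.568, -0.705, 1.087], [0.018, -0.773, -0.634, 0.862]]
wrist 332.71290950966267 279.3186087313196 210.13623907970356 [[0.348, -0.895, -0.28, 0.264], [-0.937, -0.333, -0.104, -0.489], [-0.0, 0.299, -0.954, 0.373]]
```

View pics/scene0.png

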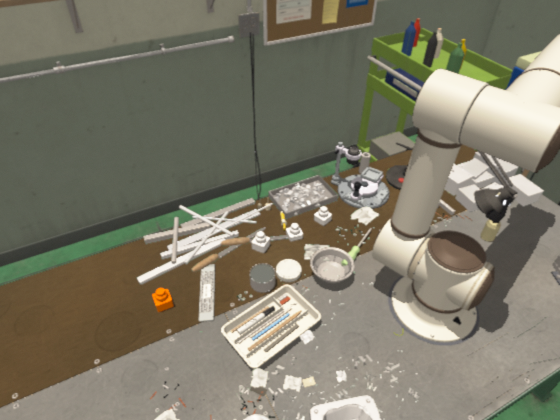

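View pics/side0.png

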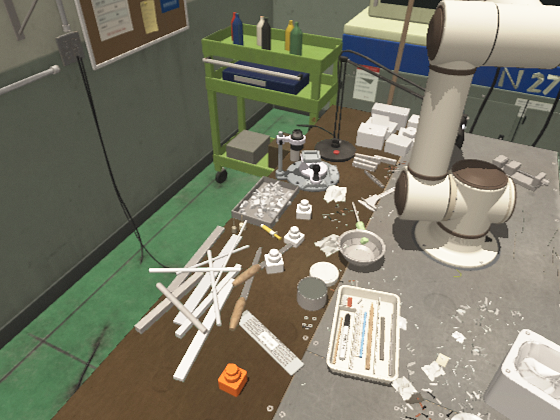

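Scene: candidates for the holder are at (261,240), (294,231) and (323,214), plus the orange look-alike at (162,298). The turntable is at about (363,185). Side view: holders at (274,261), (294,236) and (304,209), turntable at (313,172). Next I'll measure heights and enlarge the crops.

```bash
python3 - <<'E'
from h import *
for n,pts,tt in [('scene0',[(261,240),(294,231),(323,214)],(363,185)),('side0',[(274,261),(294,236),(304,209)],(313,172))]:
    W=np.load(f'pics/{n}.npz')['W']
    for u,v in pts:
        r=W[v-22:v+22,u-20:u+20].reshape(-1,3); c=np.nanmedian(W[v-6:v+4,u-4:u+4].reshape(-1,3),0)
        r=r[(np.hypot(*(r[:,:2]-c[:2]).T)<.045)]
        z=r[:,2]; zt=np.nanpercentile(z,98); top=r[z>zt-.006]; 
        print(n,(u,v),'table',np.nanpercentile(z,5).round(4),'top',zt.round(4),'topc',((top.max(0)+top.min(0))/2).round(4),len(top))
    u,v=tt; print('tt',W[v-8:v+9:8,u-8:u+9:8].round(3).tolist())
a=cv2.imread('pics/scene0.png');b=cv2.imread('pics/side0.png')
f=lambda i,x,y,w,h,s:cv2.resize(i[y:y+h,x:x+w],None,fx=s,fy=s,interpolation=cv2.INTER_CUBIC)
t=np.hstack([f(a,235,190,100,75,4),f(b,245,190,100,75,4)])
m=np.hstack([f(a,320,135,80,75,5),f(b,265,125,80,75,5)])
cv2.imwrite('pics/crop1.png',np.vstack([t,m])[:600+75])
i=np.vstack([t,m]);cv2.imwrite('pics/crop1.png',cv2.resize(i,(int(800*600/i.shape[0]),600)))
E
```

```text
scene0 (261, 240) table -0.0024 top 0.0607 topc [0.4417 0.3456 0.0597] 39
scene0 (294, 231) table -0.0024 top 0.0497 topc [0.4354 0.2218 0.0482] 36
scene0 (323, 214) table -0.0026 top 0.0555 topc [0.4539 0.0961 0.055 ] 32
tt [[[0.563, -0.117, 0.041], [0.542, -0.138, 0.048], [0.529, -0.166, 0.047]], [[0.479, -0.05, 0.087], [0.505, -0.111, 0.046], [0.501, -0.147, 0.036]], [[0.475, -0.053, 0.052], [0.477, -0.093, 0.035], [0.47, -0.125, 0.028]]]
side0 (274, 261) table -0.0005 top 0.0626 topc [0.4423 0.3453 0.0614] 52
side0 (294, 236) table -0.0003 top 0.0508 topc [0.4353 0.2216 0.0492] 42
side0 (304, 209) table -0.0007 top 0.0569 topc [0.4571 0.0958 0.0558] 39
tt [[[0.548, -0.131, 0.038], [0.517, -0.132, 0.047], [0.496, -0.156, 0.039]], [[0.527, -0.082, 0.039], [0.49, -0.06, 0.064], [0.478, -0.11, 0.037]], [[0.514, -0.052, 0.028], [0.482, -0.045, 0.042], [0.464, -0.077, 0.028]]]
```

View pics/crop1.png

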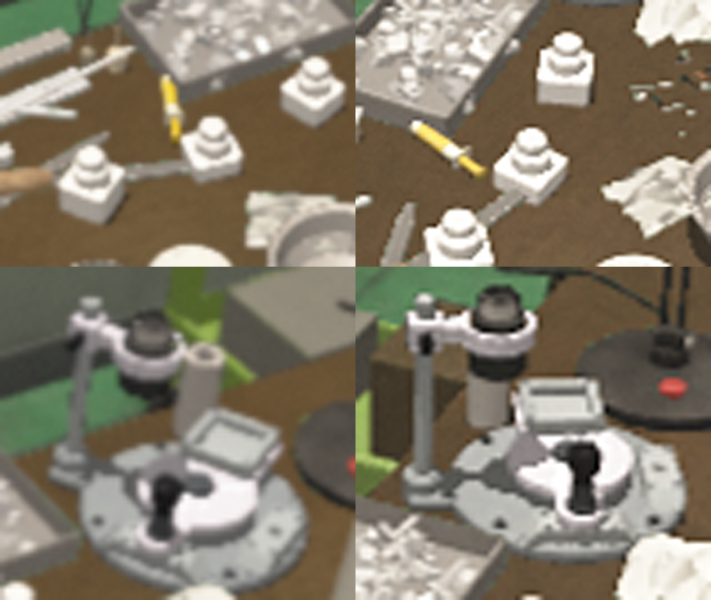

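Scene and side views agree. Leftmost holder, scene (261,240) / side (274,261): top 61 mm, so it is **holder_tall**. The one at (294,231) is about 49 mm (short), and (323,214) is about 55 mm (mid). The orange one at (162,298) is excluded. The crop confirms this by the foot heights. On the turntable, the knob is nearest the camera, the nest lies behind it to the right, and the eyepiece is on the left. Before moving I'll check for obstacles such as the lamp arm and get a rough turntable position.

```bash
python3 - <<'E'
from h import *
A=np.vstack([np.load(f'pics/{n}0.npz')['W'].reshape(-1,3) for n in ['scene','side']]); A=A[~np.isnan(A[:,0])]
B=A[(A[:,0]>.12)&(A[:,0]<.75)&(A[:,1]>-.7)&(A[:,1]<.5)]
H={}
for p in B[B[:,2]>.11]:
    k=(round(p[0]/.05)*.05,round(p[1]/.05)*.05); h=H.setdefault(k,[0,9,0]); h[0]+=1; h[1]=min(h[1],p[2]); h[2]=max(h[2],p[2])
for k in sorted(H):
    if H[k][0]>3: print(np.round(k,2),H[k][0],np.round(H[k][1:],2),end='; ')
print()
T=A[np.hypot(A[:,0]-.515,A[:,1]+.09)<.13]
for n,lo,hi in [('knobtop',.086,.1),('nestrim',.049,.056)]:
    q=T[(T[:,2]>lo)&(T[:,2]<hi)]
    if n=='knobtop': q=q[(q[:,0]<.51)]
    else: q=q[(q[:,1]<-.09)]
    print(n,len(q),np.median(q,0),cv2.minAreaRect(q[:,:2].astype(np.float32)*1000))
E
```

```text
[ 0.1 -0.3] 12 [0.26 0.29]; [ 0.1  -0.25] 40 [0.24 0.68]; [ 0.1 -0.2] 31 [0.23 0.66]; [0.1 0. ] 30 [0.64 0.65]; [0.1  0.05] 451 [0.36 0.65]; [0.1 0.1] 446 [0.12 0.6 ]; [0.1  0.15] 10 [0.15 0.17]; [ 0.15 -0.35] 5 [0.67 0.67]; [ 0.15 -0.3 ] 184 [0.26 0.68]; [ 0.15 -0.25] 163 [0.22 0.67]; [ 0.15 -0.2 ] 59 [0.22 0.66]; [0.15 0.  ] 171 [0.64 0.65]; [0.15 0.05] 3351 [0.23 0.65]; [0.15 0.1 ] 4010 [0.11 0.63]; [0.15 0.15] 346 [0.13 0.21]; [ 0.2  -0.35] 15 [0.28 0.67]; [ 0.2 -0.3] 89 [0.27 0.31]; [0.2 0. ] 112 [0.18 0.65]; [0.2  0.05] 1182 [0.13 0.65]; [0.2 0.1] 239 [0.11 0.63]; [ 0.25 -0.35] 105 [0.28 0.32]; [ 0.25 -0.3 ] 16 [0.28 0.29]; [ 0.3  -0.35] 91 [0.29 0.33]; [ 0.35 -0.4 ] 6 [0.33 0.34]; [ 0.35 -0.35] 79 [0.29 0.34]; [ 0.4 -0.4] 54 [0.31 0.35]; [ 0.4  -0.35] 30 [0.31 0.34]; [ 0.45 -0.4 ] 75 [0.31 0.36]; [ 0.5  -0.45] 4 [0.35 0.36]; [ 0.5 -0.4] 124 [0.21 0.36]; [ 0.5  -0.35] 100 [0.11 0.25]; [ 0.55 -0.45] 25 [0.3  0.36]; [ 0.55 -0.4 ] 125 [0.17 0.36]; [ 0.55 -0.35] 15 [0.18 0.24]; [ 0.55 -0.1 ] 298 [0.12 0.19]; [ 0.55 -0.05] 111 [0.12 0.17]; [ 0.6 -0.1] 84 [0.12 0.19]; [ 0.6  -0.05] 271 [0.11 0.18]; [ 0.65 -0.05] 17 [0.14 0.18]; 
knobtop 71 [ 0.47857188 -0.05396056  0.09276855] ((479.5439147949219, -56.86246871948242), (25.389612197875977, 23.117374420166016), 57.873512268066406)
nestrim 185 [ 0.54588654 -0.1763608   0.05279909] ((536.0175170898438, -163.9571075439453), (72.43033599853516, 119.56314086914062), 40.68727493286133)
```

The lamp arm lies between the tool and the turntable at z up to 0.36 m, so I'll rise to 0.43 m first and cross over it.

```bash
python3 -m handwheel '[[0,0,-0.027,0,0,0],[0,0,-0.027,0,0,0],[0,0,-0.027,0,0,0],[0,0,-0.027,0,0,0],[0,0,-0.027,0,0,0],[0,0,-0.027,0,0,0],[0,0,-0.027,0,0,0],[0,0,-0.027,0,0,0]]' 1 && python3 -m handwheel '[[0.0312,-0.0239,0,0,0,0],[0.0312,-0.0239,0,0,0,0],[0.0312,-0.0239,0,0,0,0],[0.0312,-0.0239,0,0,0,0],[0.0312,-0.0239,0,0,0,0],[0.0312,-0.0239,0,0,0,0],[0.0312,-0.0239,0,0,0,0],[0.0312,-0.0239,0,0,0,0]]' && python3 -m handwheel '[[0.0312,-0.0239,0,0,0,0],[0.0312,-0.0239,0,0,0,0],[0.0312,-0.0239,0,0,0,0],[0.0312,-0.0239,0,0,0,0],[0,0,0.03,0,0,0],[0,0,0.03,0,0,0],[0,0,0.03,0,0,0],[0,0,0.03,0,0,0]]'
python3 -c "
from h import *
o,c,W=shot('wrist','w1');print(o['ee_pos'],o['tcp_rot'])"
```

```text
time: 0.82
ee_pos: [0.1909, -0.5153, 0.4324]
tcp_rot: [180.0, 0.0, 20.3]
wrist_force: [1.7, -1.6, 0.7]
opening: 0.0854
time: 1.48
ee_pos: [0.3592, -0.248, 0.4312]
tcp_rot: [180.0, -0.0, 20.3]
wrist_force: [1.0, -0.7, 1.1]
opening: 0.0856
time: 2.15
ee_pos: [0.4426, -0.1162, 0.3095]
tcp_rot: [-180.0, 0.0, 20.4]
wrist_force: [0.9, 0.4, -0.5]
opening: 0.0853
[ 0.44259606 -0.11623734  0.3094731 ] [-1.79997616e+02  6.51775428e-03  2.03917598e+01]
```

View pics/w1.png

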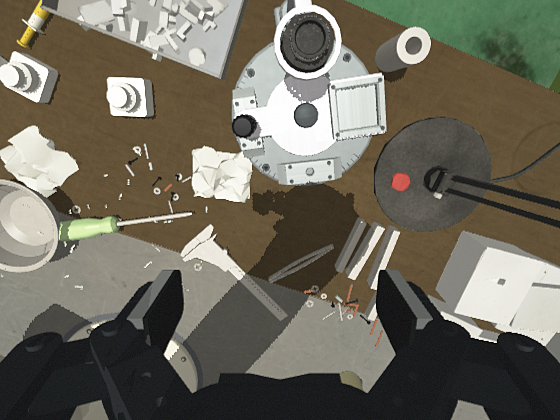

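Wrist view: knob top at (244,126), nest at (357,107), pivot hub at (305,115), eyepiece at (308,40), second block at (311,170) with a hole visible. I'll enlarge it for exact pixels.

```bash
python3 - <<'E'
import cv2
i=cv2.imread('pics/w1.png')[65:195,225:395]
i=cv2.resize(i,None,fx=4.6,fy=4.6,interpolation=cv2.INTER_CUBIC)
for k in range(0,170,10): cv2.putText(i,str(225+k),(int(k*4.6),8),0,.3,(0,0,255),1); cv2.line(i,(int(k*4.6),10),(int(k*4.6),16),(0,0,255),1)
for k in range(0,130,10): cv2.putText(i,str(65+k),(0,int(k*4.6)+4),0,.3,(0,0,255),1)
cv2.imwrite('pics/w1c.png',i)
E
```

```text
(no output)
```

View pics/w1c.png

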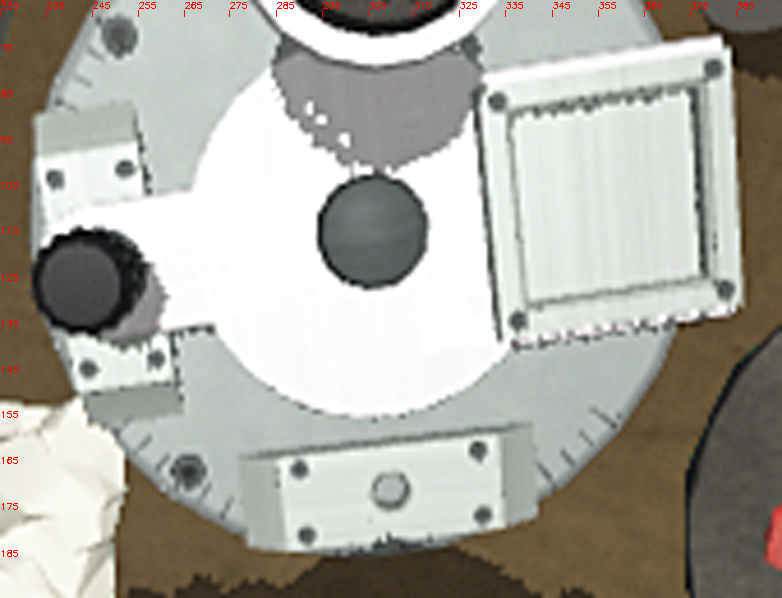

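```bash
cat >> h.py <<'E'
def ray(npz,u,v,z):
    d=np.load(f'pics/{npz}.npz'); K=d['K']; M=d['M']
    r=M[:3,:3]@np.array([(u-K[2])/K[0],(v-K[3])/K[1],1]); return M[:3,3]+r*(z-M[2,3])/r[2]
E
python3 - <<'E'
from h import *
P=lambda x,y,z:ray('w1',225+x/4.6,65+y/4.6,z)
W=np.load('pics/w1.npz')['W']
def dz(x,y): u,v=int(225+x/4.6),int(65+y/4.6); return np.nanmedian(W[v-1:v+2,u-1:u+2].reshape(-1,3),0)
print('depth: hub',dz(372,231),'knob',dz(80,280),'rim',dz(500,200),'block',dz(340,480),'floor',dz(610,190),'plate',dz(300,340),'cast',dz(200,400))
s=np.array([P(*a,.052) for a in [(498,102),(713,68),(726,289),(518,320)]])
nest=s.mean(0); k=P(80,280,.094); h=P(390,490,.026)
e=[np.degrees(np.arctan2(*(s[j]-s[i])[[1,0]])) for i,j in [(0,1),(1,2),(2,3),(3,0)]]
print('nest',nest,'knob',k,'hole',h,'edges',e, np.linalg.norm(s-np.roll(s,1,0),axis=1))
print('knob-nest',np.linalg.norm((k-nest)[:2]),'expect .136')
th=np.degrees(np.arctan2(*(nest-k)[[1,0]])); piv=k[:2]+(nest-k)[:2]*74/136
print('th',th,'pivot',piv,'hubray',P(372,231,dz(372,231)[2]))
v=h[:2]-piv; print('hole r',np.linalg.norm(v),'swing',(np.degrees(np.arctan2(v[1],v[0]))-(th+180))%360)
# plate circle outer edge of casting fit
E
```

```text
depth: hub [ 0.51638096 -0.12289003  0.04588935] knob [ 0.48244224 -0.058549    0.09329367] rim [ 0.53553786 -0.15078241  0.05165256] block [ 0.4486547  -0.14136565  0.02599031] floor [ 0.54833634 -0.17857015  0.04220568] plate [ 0.48370185 -0.11608002  0.03781543] cast [ 0.45535991 -0.09584188  0.01360482]
nest [ 0.54629316 -0.17908086  0.052     ] knob [ 0.48179324 -0.05931203  0.094     ] hole [ 0.45089208 -0.15751917  0.026     ] edges [np.float64(-61.03819717168582), np.float64(-150.8237179788492), np.float64(118.80576053242757), np.float64(28.76607113422809)] [0.05499187 0.05473852 0.05514209 0.055133  ]
knob-nest 0.1360323940623667 expect .136
th -61.69590469357733 pivot [ 0.51688878 -0.12448036] hubray [ 0.51651336 -0.12394315  0.04588935]
hole r 0.07380465953588031 swing 88.28904859703374
```

Every check agrees: knob to nest 136.0 mm, hole radius 73.8 mm, heights within 0.6 mm. Pivot (0.5168,-0.1242), nest direction about -61.3°, second hole near swing 88°. Next is a view of the tall holder.

```bash
python3 -m handwheel '[[0.0055,-0.0288,0.0073,0,0,0],[0.0055,-0.0288,0.0073,0,0,0],[0.0055,-0.0288,0.0073,0,0,0],[0.0055,-0.0288,0.0073,0,0,0],[0.0055,-0.0288,0.0073,0,0,0],[0.0055,-0.0288,0.0073,0,0,0],[0.0055,-0.0288,0.0073,0,0,0],[0.0055,-0.0288,0.0073,0,0,0]]' && python3 -m handwheel '[[0.0055,-0.0288,0.0073,0,0,0],[0.0055,-0.0288,0.0073,0,0,0],[0.0055,-0.0288,0.0073,0,0,0],[0.0055,-0.0288,0.0073,0,0,0],[0.0055,-0.0288,0.0073,0,0,0],[0.0055,-0.0288,0.0073,0,0,0],[0.0055,-0.0288,0.0073,0,0,0],[0,0,0,0,0,0]]'
python3 - <<'E'
from h import *
o,c,W=shot('wrist','w2');print(o['ee_pos'],o['tcp_rot'],np.abs(o['qd']).max())
M=ext(c,o); q=np.linalg.inv(M)@np.array([.442,.3455,.03,1]); u,v=int(q[0]/q[2]*c['fx']+c['cx']),int(q[1]/q[2]*c['fy']+c['cy']); print(u,v)
x0,y0=max(u-80,0),max(v-65,0); print(x0,y0)
cv2.imwrite('pics/w2c.png',cv2.resize(c['img'][y0:y0+130,x0:x0+160,::-1],None,fx=4.5,fy=4.5,interpolation=cv2.INTER_CUBIC))
E
```

```text
time: 2.87
ee_pos: [0.4035, 0.1159, 0.2537]
tcp_rot: [180.0, -0.1, 20.3]
wrist_force: [0.4, 0.3, 0.6]
opening: 0.0856
time: 3.53
ee_pos: [0.3996, 0.2313, 0.2054]
tcp_rot: [-175.8, 0.1, 27.4]
wrist_force: [0.8, -0.2, -0.4]
opening: 0.0854
[0.39963244 0.2312609  0.20538786] [-1.75783842e+02  1.40714376e-01  2.73685733e+01] 1.8624070434760995
206 91
126 26
```

View pics/w2c.png

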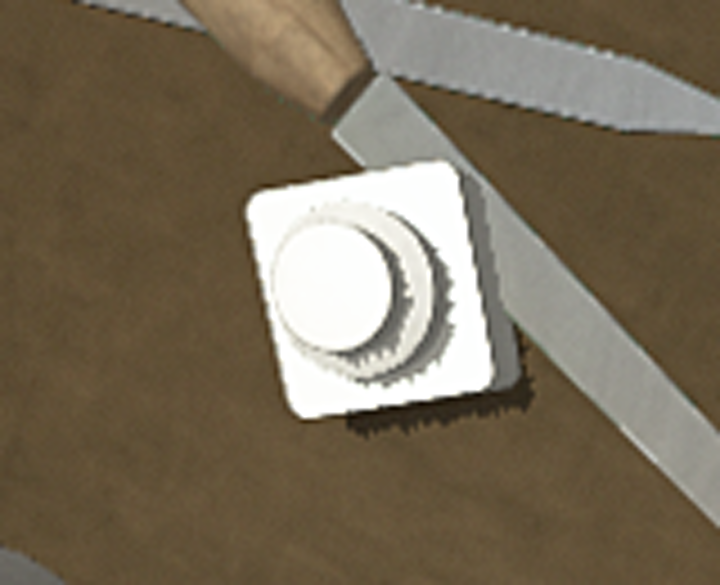

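```bash
python3 - <<'E'
from h import *
o=monitor.get_obs(); print(o['q'].round(2),o['joint_efforts'].round(1),o['wrist_force'])
P=lambda x,y,z:ray('w2',126+x/4.5,26+y/4.5,z)
W=np.load('pics/w2.npz')['W']
s=np.array([P(*a,.032) for a in [(246,190),(458,159),(495,390),(297,421)]])
print(s.mean(0),[np.degrees(np.arctan2(*(s[(i+1)%4]-s[i])[[1,0]])) for i in range(4)],np.linalg.norm(s-np.roll(s,1,0),axis=1))
print('boss',P(331,288,.060))
q=W[26:156,126:286].reshape(-1,3)
for lo,hi in [(.028,.036),(.056,.065)]:
    p=q[(q[:,2]>lo)&(q[:,2]<hi)]; print(len(p),np.median(p[:,2]),cv2.minAreaRect(p[:,:2].astype(np.float32)*1000))
E
```

```text
[ 27.25  -7.25  -3.06  94.32   4.15 179.94] [  0.8 -37.6  46.3  -0.4   0.5  -0. ] [-0.13713764  0.01064447  0.33534183]
[0.44342057 0.34325217 0.032     ] [np.float64(-55.55075300520247), np.float64(-145.2229203802427), np.float64(125.8982233294381), np.float64(36.10847273663573)] [0.04715542 0.0455295  0.04601262 0.0444416 ]
boss [0.44292147 0.34372569 0.06      ]
1208 0.03157421272608507 ((443.0284118652344, 344.1666564941406), (46.185420989990234, 46.41378402709961), 35.82209396362305)
625 0.05948942042762939 ((443.2026672363281, 343.8751525878906), (23.51166534423828, 23.725927352905273), 15.865277290344238)
```

q6 reached its limit, since q6 = q1 + 180 − yaw. I'll turn the other way to yaw −144.1°, which is square to the holder. That also suits the nest and the knob later, with the camera side away from the eyepiece.

```bash
python3 -m handwheel '[[0,0,0,-4.2,0,0],[0,0,0,0,0,-7],[0,0,0,0,0,-7],[0,0,0,0,0,-7],[0,0,0,0,0,-7],[0,0,0,0,0,-7],[0,0,0,0,0,-7],[0,0,0,0,0,-7]]' && for i in 1; do python3 -m handwheel '[[0,0,0,0,0,-7],[0,0,0,0,0,-7],[0,0,0,0,0,-7],[0,0,0,0,0,-7],[0,0,0,0,0,-7],[0,0,0,0,0,-7],[0,0,0,0,0,-7],[0,0,0,0,0,-7]]'; python3 -m handwheel '[[0,0,0,0,0,-7],[0,0,0,0,0,-7],[0,0,0,0,0,-7],[0,0,0,0,0,-7],[0,0,0,0,0,-7],[0,0,0,0,0,-7],[0,0,0,0,0,-7],[0,0,0,0,0,-7]]'; done
cat >> h.py <<'E'
def go(p,yaw,roll=180):
    """tool-frame shift & turn from the measured pose to position p, pointing down at yaw; shift given in the final (turned) frame too"""
    o=monitor.get_obs(); C=R.from_euler('xyz',o['tcp_rot'],degrees=True); G=R.from_euler('xyz',[roll,0,yaw],degrees=True)
    d=np.array(p)-o['ee_pos']; print('t',round(o['time'],2),'at',o['ee_pos'].round(4),o['tcp_rot'].round(2),'F',o['wrist_force'].round(1),'open',round(o['opening'],4))
    print('shift now-frame',C.inv().apply(d).round(4),'turned-frame',G.inv().apply(d).round(4),'turn',(C.inv()*G).as_rotvec(degrees=True).round(2))
E
python3 -c "
from h import *
go([.4431,.3440,.11],-144.1)"
```

```text
time: 4.25
ee_pos: [0.4056, 0.2187, 0.2074]
tcp_rot: [-179.7, -0.3, 77.4]
wrist_force: [-0.3, 0.4, 0.1]
opening: 0.0859
time: 4.92
ee_pos: [0.4056, 0.2186, 0.2074]
tcp_rot: [179.9, -0.4, 133.4]
wrist_force: [0.9, 0.1, 0.2]
opening: 0.0856
time: 5.58
ee_pos: [0.4056, 0.2186, 0.2074]
tcp_rot: [179.6, -0.2, -170.6]
wrist_force: [-0.2, -0.4, -0.3]
opening: 0.0854
t 5.58 at [0.4056 0.2186 0.2074] [ 1.7959e+02 -1.5000e-01 -1.7056e+02] F [-0.2 -0.4 -0.3] open 0.0854
shift now-frame [-0.0578  0.1168  0.0981] turned-frame [-0.1039  0.0796  0.0974] turn [  0.44  -0.05 -26.46]
```

```bash
python3 -m handwheel '[[0,0,0,0.11,-0.01,-6.61],[0,0,0,0.11,-0.01,-6.61],[0,0,0,0.11,-0.01,-6.61],[0,0,0,0.11,-0.01,-6.61],[-0.026,0.0199,0.0243,0,0,0],[-0.026,0.0199,0.0243,0,0,0],[-0.026,0.0199,0.0243,0,0,0],[-0.026,0.0199,0.0243,0,0,0]]'
python3 -c "
from h import *
go([.4431,.3440,.03],-144.1)
o,c,W=shot('wrist','w3')"
```

```text
time: 6.25
ee_pos: [0.4444, 0.3453, 0.1093]
tcp_rot: [180.0, 0.0, -144.5]
wrist_force: [0.9, -0.1, 0.7]
opening: 0.0854
t 6.25 at [0.4444 0.3453 0.1093] [ 1.7999e+02  4.0000e-02 -1.4448e+02] F [ 0.9 -0.1  0.7] open 0.0854
shift now-frame [ 0.0019 -0.0004  0.0793] turned-frame [ 0.0018 -0.0003  0.0793] turn [ 0.01  0.04 -0.38]
```

View pics/w3.png

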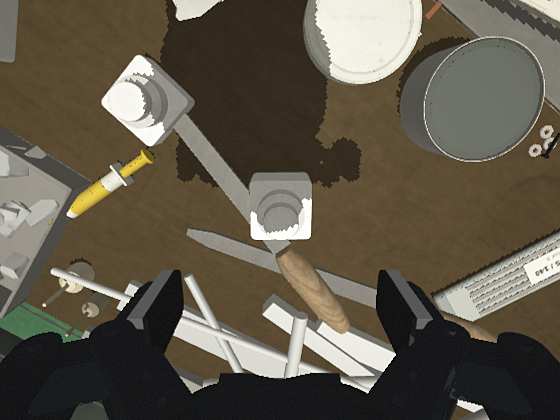

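The tall holder at (280,207) sits centred between the open fingers. The mid one's neighbour at (147,100) is the short holder. The fingers' drop zones are clear; only the thin blade runs past. Descend and grip the foot.

```bash
python3 -m handwheel '[[0.0018,-0.0003,0.01,0,0.04,-0.38],[0,0,0.014,0,0,0],[0,0,0.014,0,0,0],[0,0,0.013,0,0,0],[0,0,0.012,0,0,0],[0,0,0.009,0,0,0],[0,0,0.006,0,0,0],[0,0,0,0,0,0]]' && python3 -m handwheel '[[0,0,0,0,0,0],[0,0,0,0,0,0],[0,0,0,0,0,0],[0,0,0,0,0,0],[0,0,0,0,0,0],[0,0,0,0,0,0],[0,0,0,0,0,0],[0,0,0,0,0,0]]' -1 50
python3 -c "
from h import *
go([.4431,.3440,.03],-144.1)"
```

```text
time: 6.97
ee_pos: [0.4418, 0.3424, 0.0305]
tcp_rot: [180.0, -0.2, -144.0]
wrist_force: [-0.4, -0.0, -0.0]
opening: 0.0854
time: 7.63
ee_pos: [0.4425, 0.3434, 0.0325]
tcp_rot: [180.0, -0.0, -144.0]
wrist_force: [-0.5, 0.4, 5.5]
opening: 0.0316
t 7.63 at [0.4425 0.3434 0.0325] [ 1.7996e+02 -1.0000e-02 -1.4402e+02] F [-0.5  0.4  5.5] open 0.0316
shift now-frame [-0.0009  0.0001  0.0025] turned-frame [-0.0008  0.0001  0.0025] turn [ 0.04 -0.01  0.08]
```

Opening 31.6 mm is less than the 46 mm foot, and there is an upward push, so the pads may have gone over the foot. Looking.

```bash
python3 -c "
from h import *
print(monitor.get_obs()['opening'])
o,c,W=shot('side','s4')
o,c2,W=shot('wrist','w4')
a=cv2.resize(c['img'][225:295,235:315,::-1],(560,490),interpolation=2)
cv2.imwrite('pics/v4.png',cv2.resize(np.hstack([a,cv2.resize(c2['img'][:,:,::-1],(653,490))]),(800,323)))
print(monitor.get_obs()['opening'])"
```

```text
0.031609875113477036
0.03193456094390747
```

View pics/v4.png

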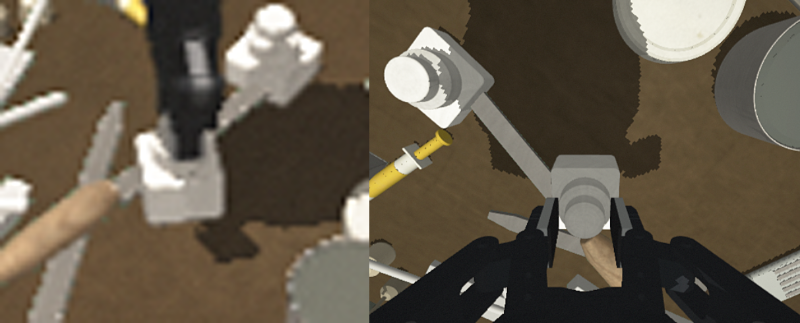

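```bash
python3 - <<'E'
from h import *
D=np.load('pics/w4.npz');W=D['W'];im=D['img'].astype(int)
Mi=R.from_euler('xyz',[180,0,-144.02],degrees=True).as_matrix().T
T=(W-np.array([.4425,.3434,.0325]))@Mi.T  # tool coords
dark=im.sum(2)<110
for u in list(range(226,252,4))+list(range(312,336,4)):
    vs=[v for v in range(230,330) if dark[v,u] and np.linalg.norm(T[v,u])<.08]
    if vs: print(u,[(v,(T[v,u]*1000).round(0).astype(int).tolist()) for v in vs[::8]])
E=T.reshape(-1,3)[(dark).reshape(-1)]; E=E[(np.abs(E[:,0])<.02)&(np.abs(E[:,1])<.06)&(E[:,2]>-.03)]
print('max tool z of dark',np.percentile(E[:,2],[50,90,99,100]))
q=W.reshape(-1,3); p=q[(np.hypot(q[:,0]-.443,q[:,1]-.344)<.035)]
for lo,hi in [(.026,.04),(.054,.066)]:
    r=p[(p[:,2]>lo)&(p[:,2]<hi)]; print(len(r),np.median(r[:,2]),cv2.minAreaRect(r[:,:2].astype(np.float32)*1000))
E
```

```text
226 [(304, [10, -19, -59]), (312, [10, -18, -63]), (320, [11, -17, -68]), (328, [11, -17, -73])]
230 [(307, [7, -18, -55]), (315, [5, -18, -57]), (323, [2, -18, -58])]
234 [(285, [10, -18, -46]), (293, [10, -17, -51]), (301, [8, -17, -53]), (309, [5, -17, -54]), (317, [1, -17, -53]), (325, [-2, -17, -53])]
238 [(269, [9, -18, -31]), (277, [10, -17, -39]), (285, [10, -16, -46]), (293, [7, -16, -46]), (301, [4, -16, -47]), (309, [1, -16, -49]), (317, [-2, -16, -48]), (325, [-4, -16, -50])]
242 [(257, [10, -18, -20]), (265, [10, -17, -28]), (273, [8, -16, -32]), (281, [5, -16, -33]), (289, [2, -16, -34]), (297, [-2, -16, -35]), (305, [-5, -16, -36]), (313, [-9, -16, -37])]
246 [(298, [-12, -16, -20])]
316 [(257, [9, 16, -20]), (265, [9, 16, -26]), (273, [6, 15, -29]), (281, [2, 15, -29]), (289, [-1, 15, -31]), (297, [-4, 15, -31]), (305, [-7, 15, -32]), (313, [-11, 15, -33])]
320 [(267, [10, 17, -31]), (275, [9, 16, -36]), (283, [9, 16, -41]), (291, [6, 15, -43]), (299, [3, 15, -44]), (307, [0, 15, -46]), (315, [-3, 15, -46]), (323, [-6, 15, -46])]
324 [(282, [10, 17, -43]), (291, [10, 16, -50]), (299, [9, 16, -54]), (307, [6, 16, -54]), (315, [3, 16, -54]), (323, [-1, 16, -53])]
328 [(307, [6, 17, -54]), (316, [3, 17, -55]), (324, [0, 17, -56])]
332 [(307, [11, 17, -62]), (315, [11, 16, -66]), (323, [11, 16, -70])]
max tool z of dark [-0.02432366  0.03310316  0.03409907  0.03460045]
2851 0.03191965239071484 ((443.65521240234375, 344.14501953125), (46.73836135864258, 46.01523971557617), 35.366058349609375)
3207 0.05992313082418735 ((444.0734558105469, 343.9761657714844), (24.57330322265625, 59.25469970703125), 35.5121955871582)
```

The pads closed on the 34 mm boss with their tips just on the foot top, and the holder is flat and unshifted. That grip is square, firm and clear of the nest rim, so I'll keep it. Lift, then measure how the holder sits in the hand.

```bash
python3 -m handwheel '[[0,0,-0.01,0,0,0],[0,0,-0.03,0,0,0],[0,0,-0.038,0,0,0],[0,0,-0.038,0,0,0],[0,0,-0.038,0,0,0],[0,0,-0.038,0,0,0],[0,0,-0.038,0,0,0],[0,0,-0.038,0,0,0]]' - 60
python3 - <<'E'
from h import *
o,c,W=shot('wrist','w5')
G=R.from_euler('xyz',o['tcp_rot'],degrees=True).as_matrix()
T=((W-o['ee_pos'])@G).reshape(-1,3); ok=(np.abs(T[:,0])<.04)&(np.abs(T[:,1])<.04)&(T[:,2]>-.04)&(T[:,2]<.05)
T=T[ok]; h=np.histogram(T[:,2],np.arange(-.04,.05,.004)); print([(round(b,3),int(n)) for n,b in zip(*h)])
br=c['img'].reshape(-1,3)[ok].sum(1)>150
for lo,hi in [(-.032,-.02),(-.004,.008)]:
    p=T[(T[:,2]>lo)&(T[:,2]<hi)&br]; print(len(p),np.median(p[:,2]),cv2.minAreaRect(p[:,:2].astype(np.float32)*1000))
go([.5463,-.1786,.30],-151.3)
E
```

```text
time: 8.4
ee_pos: [0.4421, 0.3427, 0.3019]
tcp_rot: [180.0, -0.1, -144.0]
wrist_force: [1.4, 0.1, -1.7]
opening: 0.0314
[(np.float64(-0.04), 413), (np.float64(-0.036), 377), (np.float64(-0.032), 644), (np.float64(-0.028), 2152), (np.float64(-0.024), 398), (np.float64(-0.02), 570), (np.float64(-0.016), 921), (np.float64(-0.012), 184), (np.float64(-0.008), 178), (np.float64(-0.004), 493), (np.float64(-0.0), 2056), (np.float64(0.004), 197), (np.float64(0.008), 191), (np.float64(0.012), 175), (np.float64(0.016), 164), (np.float64(0.02), 157), (np.float64(0.024), 142), (np.float64(0.028), 139), (np.float64(0.032), 15), (np.float64(0.036), 0), (np.float64(0.04), 0), (np.float64(0.044), 0)]
2630 -0.02722957808826141 ((-1.539616584777832, 2.1786117553710938), (24.58367919921875, 52.890052795410156), 0.2812308669090271)
2746 0.0007553762915490958 ((-1.4116077423095703, -0.046871185302734375), (46.04111099243164, 46.07761001586914), 89.94257354736328)
t 8.45 at [0.4429 0.3433 0.3098] [ 179.96    0.48 -144.04] F [-3.3 -3.5  3.1] open 0.0314
shift now-frame [ 0.2229 -0.4832  0.0077] turned-frame [ 0.1599 -0.5074  0.0098] turn [0.07 0.48 7.26]
```

The holder sits square in the hand: offset (−1.4, 0.0) mm, yaw 0.06°, underside 32.8 mm below the TCP. I'll move to a hover with the camera over the nest and re-measure it.

```bash
python3 -m handwheel '[[0,0,0,0,0.1,3.65],[0,0,0,0,0,3.65],[0.0058,-0.0362,0.0003,0,0,0],[0.0058,-0.0362,0.0003,0,0,0],[0.0058,-0.0362,0.0003,0,0,0],[0.0058,-0.0362,0.0003,0,0,0],[0.0058,-0.0362,0.0003,0,0,0],[0.0058,-0.0362,0.0003,0,0,0]]' && python3 -m handwheel '[[0.0058,-0.0362,0.0003,0,0,0],[0.0058,-0.0362,0.0003,0,0,0],[0.0058,-0.0362,0.0003,0,0,0],[0.0058,-0.0362,0.0003,0,0,0],[0.0058,-0.0362,0.0003,0,0,0],[0.0058,-0.0362,0.0003,0,0,0],[0.0058,-0.0362,0.0003,0,0,0],[0.0058,-0.0362,0.0003,0,0,0]]' && python3 -m handwheel '[[0,0,0,0,0,0],[0,0,0,0,0,0],[0,0,0,0,0,0],[0,0,0,0,0,0],[0,0,0,0,0,0],[0,0,0,0,0,0],[0,0,0,0,0,0],[0,0,0,0,0,0]]'
python3 - <<'E'
from h import *
go([.6147,-.1412,.30],-151.3)
o,c,W=shot('wrist','w6'); M=ext(c,o)
q=np.linalg.inv(M)@np.array([.5463,-.1786,.052,1]); u,v=int(q[0]/q[2]*c['fx']+c['cx']),int(q[1]/q[2]*c['fy']+c['cy']); 
x0,y0=max(u-65,0),max(v-55,0); print(u,v,x0,y0,np.abs(o['qd']).max())
cv2.imwrite('pics/w6c.png',cv2.resize(c['img'][y0:y0+110,x0:x0+130,::-1],None,fx=5,fy=5,interpolation=cv2.INTER_CUBIC))
r=W.reshape(-1,3); r=r[np.hypot(r[:,0]-.5463,r[:,1]+.1786)<.047]
p=r[(r[:,2]>.0485)&(r[:,2]<.056)];print(len(p),np.median(p[:,2]),cv2.minAreaRect(p[:,:2].astype(np.float32)*1000))
p=r[(r[:,2]>.039)&(r[:,2]<.0455)&(np.hypot(r[:,0]-.5463,r[:,1]+.1786)<.034)];print(len(p),np.median(p[:,2]),cv2.minAreaRect(p[:,:2].astype(np.float32)*1000))
E
```

```text
time: 9.12
ee_pos: [0.5163, 0.1341, 0.2981]
tcp_rot: [-180.0, -0.2, -151.3]
wrist_force: [0.9, 0.4, -1.7]
opening: 0.0314
time: 9.78
ee_pos: [0.6145, -0.1424, 0.2957]
tcp_rot: [180.0, -0.2, -151.3]
wrist_force: [0.3, 0.1, -2.8]
opening: 0.0313
time: 10.45
ee_pos: [0.6144, -0.1399, 0.2961]
tcp_rot: [-180.0, -0.2, -151.3]
wrist_force: [0.2, -0.1, -2.1]
opening: 0.0313
t 10.45 at [ 0.6144 -0.1399  0.2961] [-1.7998e+02 -1.6000e-01 -1.5129e+02] F [ 0.2 -0.1 -2.1] open 0.0313
shift now-frame [ 0.0004 -0.0013 -0.0039] turned-frame [ 0.0004 -0.0013 -0.0039] turn [-0.02 -0.16  0.01]
278 104 213 49 0.29457019645395904
1388 0.05154395419561242 ((546.9512329101562, -177.7411346435547), (63.00839614868164, 64.11917877197266), 28.859235763549805)
1740 0.0417452063112046 ((546.4795532226562, -177.14810180664062), (57.95815658569336, 64.35678100585938), 12.140235900878906)
```

View pics/w6c.png

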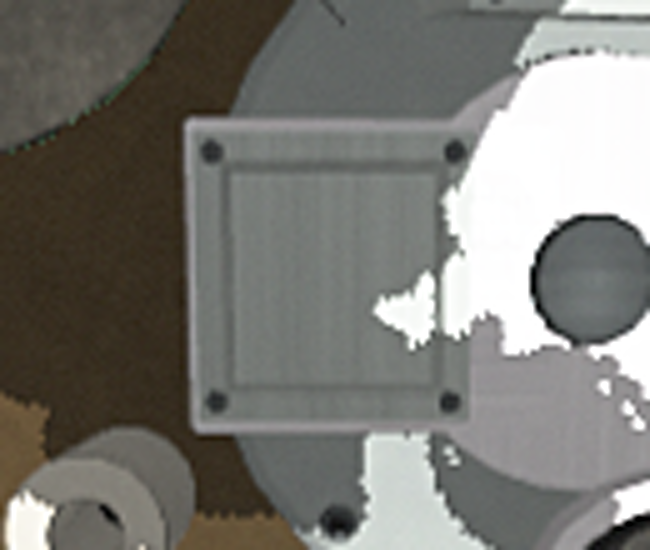

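```bash
python3 - <<'E'
from h import *
P=lambda x,y,z:ray('w6',213+x/5,49+y/5,z)
s=np.array([P(*a,.052) for a in [(212,152),(455,151),(450,402),(217,402)]]); hub=P(595,278,.046)
print('nest',s.mean(0),'hub',hub,'yaw nest-hub',np.degrees(np.arctan2(*(s.mean(0)-hub)[[1,0]])),np.linalg.norm((s.mean(0)-hub)[:2]))
print([np.degrees(np.arctan2(*(s[(i+1)%4]-s[i])[[1,0]])).round(2) for i in range(4)])
W=np.load('pics/w6.npz')['W']; r=W[49+80:49+110,213:213+40].reshape(-1,3); r=r[r[:,2]>.03]; print('tube',np.nanmax(r[:,2]),np.nanmean(r,0), r[r[:,2]>np.nanmax(r[:,2])-.01].mean(0))
G=R.from_euler('xyz',[180,0,-151.3],degrees=True).as_matrix(); 
for n in [s.mean(0)]: 
    t=np.append(n[:2]-(G@[-.0014,0,0])[:2],.095); print(t); go(t,-151.2)
E
```

```text
nest [ 0.54646678 -0.17750043  0.052     ] hub [ 0.51669027 -0.12401885  0.046     ] yaw nest-hub -60.892605798173214 0.061212085733497394
[np.float64(118.99), np.float64(28.8), np.float64(-61.22), np.float64(-151.21)]
tube 0.08581193424360645 [ 0.6132482  -0.20128851  0.07184216] [ 0.61404467 -0.20316934  0.08341468]
[ 0.54523877 -0.17817274  0.095     ]
t 10.5 at [ 0.6144 -0.1401  0.2959] [-1.7999e+02 -1.7000e-01 -1.5130e+02] F [ 0.6 -0.5 -0.8] open 0.0309
shift now-frame [ 7.840e-02 -2.000e-04  2.012e-01] turned-frame [ 7.900e-02 -1.000e-04  2.009e-01] turn [-0.01 -0.17 -0.1 ]
```

```bash
python3 -m handwheel '[[0.0265,-0.0002,0,0,-0.1,-0.1],[0.0265,-0.0002,0,0,0,0],[0.026,-0.0003,0.02,0,0,0],[0,0,0.038,0,0,0],[0,0,0.038,0,0,0],[0,0,0.038,0,0,0],[0,0,0.035,0,0,0],[0,0,0.027,0,0,0]]' && python3 -m handwheel '[[0,0,0.003,0,0,0],[0,0,0.003,0,0,0],[0,0,0,0,0,0],[0,0,0,0,0,0],[0,0,0,0,0,0],[0,0,0,0,0,0],[0,0,0,0,0,0],[0,0,0,0,0,0]]'
python3 -c "
from h import *
go([.5454,-.1787,.0748],-151.15)
o=monitor.get_obs();print(o['torque'].round(2))"
```

```text
time: 11.17
ee_pos: [0.544, -0.1788, 0.0968]
tcp_rot: [179.9, -0.2, -151.2]
wrist_force: [0.2, 0.8, -2.4]
opening: 0.0312
time: 11.83
ee_pos: [0.5455, -0.1793, 0.0945]
tcp_rot: [-180.0, -0.1, -151.2]
wrist_force: [0.2, 1.0, -1.4]
opening: 0.0313
t 11.83 at [ 0.5455 -0.1793  0.0945] [-1.7997e+02 -5.0000e-02 -1.5123e+02] F [ 0.2  1.  -1.4] open 0.0313
shift now-frame [-0.0002  0.0006  0.0197] turned-frame [-0.0002  0.0006  0.0197] turn [-0.03 -0.05 -0.08]
[ 0.02 -0.04  0.05]
```

Within 0.6 mm of target. I'll correct that and lower slowly to just inside the rim, watching the force.

```bash
python3 -m handwheel '[[-0.0002,0.0005,0.001,0,0,0],[0,0,0.002,0,0,0],[0,0,0.002,0,0,0],[0,0,0.002,0,0,0],[0,0,0.002,0,0,0],[0,0,0.002,0,0,0],[0,0,0.001,0,0,0],[0,0,0,0,0,0]]'; python3 -c "
from h import *
go([.5454,-.1787,.0748],-151.15)"
```

```text
time: 12.5
ee_pos: [0.545, -0.1786, 0.0815]
tcp_rot: [180.0, -0.1, -151.2]
wrist_force: [0.1, 0.5, -2.0]
opening: 0.0313
t 12.5 at [ 0.545  -0.1786  0.0815] [ 1.7998e+02 -1.0000e-01 -1.5123e+02] F [ 0.1  0.5 -2. ] open 0.0313
shift now-frame [-0.0003 -0.0002  0.0067] turned-frame [-0.0003 -0.0002  0.0067] turn [ 0.02 -0.1  -0.08]
```

The underside is 3 mm inside the pocket with no contact force. Going on down to the floor.

```bash
python3 -m handwheel '[[0,0,0.001,0,0,0],[0,0,0.001,0,0,0],[0,0,0.001,0,0,0],[0,0,0.001,0,0,0],[0,0,0.001,0,0,0],[0,0,0.0008,0,0,0],[0,0,0.0005,0,0,0],[0,0,0,0,0,0]]'; python3 -c "
from h import *
go([.5454,-.1787,.0748],-151.15)"
```

```text
time: 13.17
ee_pos: [0.5451, -0.1787, 0.0754]
tcp_rot: [180.0, -0.1, -151.2]
wrist_force: [0.3, -0.3, -2.1]
opening: 0.0313
t 13.17 at [ 0.5451 -0.1787  0.0754] [ 1.7999e+02 -9.0000e-02 -1.5124e+02] F [ 0.3 -0.3 -2.1] open 0.0313
shift now-frame [-0.0003 -0.0002  0.0006] turned-frame [-0.0003 -0.0002  0.0006] turn [ 0.01 -0.09 -0.09]
```

```bash
python3 -m handwheel '[[0,0,0.0004,0,0,0],[0,0,0.0004,0,0,0],[0,0,0.0004,0,0,0],[0,0,0,0,0,0],[0,0,0,0,0,0],[0,0,0,0,0,0],[0,0,0,0,0,0],[0,0,0,0,0,0]]'; python3 -m handwheel '[[0,0,0,0,0,0],[0,0,0,0,0,0],[0,0,0,0,0,0],[0,0,0,0,0,0],[0,0,0,0,0,0],[0,0,0,0,0,0],[0,0,0,0,0,0],[0,0,0,0,0,0]]' 1;  python3 -m handwheel '[[0,0,-0.002,0,0,0],[0,0,-0.01,0,0,0],[0,0,-0.035,0,0,0],[0,0,-0.035,0,0,0],[0,0,-0.035,0,0,0],[0,0,-0.035,0,0,0],[0,0,-0.025,0,0,0],[0,0,0,0,0,0]]'
python3 - <<'E'
from h import *
o,c,W=shot('wrist','w7'); M=ext(c,o)
r=W.reshape(-1,3); n=np.array([.5466,-.1780]); r=r[np.hypot(*(r[:,:2]-n).T)<.05]
for m,lo,hi in [('rim',.0485,.0555),('foottop',.070,.078),('boss',.098,.106)]:
    p=r[(r[:,2]>lo)&(r[:,2]<hi)];print(m,len(p),np.median(p[:,2]) if len(p) else 0,cv2.minAreaRect(p[:,:2].astype(np.float32)*1000) if len(p) else 0)
p=r[(r[:,2]>.070)&(r[:,2]<.078)]; A=np.c_[p[:,:2]-n,np.ones(len(p))]; print('tilt deg',np.degrees(np.linalg.lstsq(A,p[:,2],rcond=None)[0][:2]))
q=np.linalg.inv(M)@np.array([.5466,-.178,.052,1]); u,v=int(q[0]/q[2]*c['fx']+c['cx']),int(q[1]/q[2]*c['fy']+c['cy']); print(u,v)
y0=max(v-100,0);x0=max(u-120,0); i=c['img'][y0:y0+200,x0:x0+260,::-1]; cv2.imwrite('pics/w7c.png',cv2.resize(i,None,fx=3,fy=3,interpolation=2))
go([.5466,-.178,.2],-151.2)
E
```

```text
time: 13.83
ee_pos: [0.5453, -0.1787, 0.0746]
tcp_rot: [-180.0, -0.1, -151.2]
wrist_force: [-1.1, 1.0, 3.0]
opening: 0.0309
time: 14.5
ee_pos: [0.5452, -0.1787, 0.0744]
tcp_rot: [180.0, -0.1, -151.2]
wrist_force: [-0.3, 0.4, -0.3]
opening: 0.0854
time: 15.17
ee_pos: [0.5465, -0.1789, 0.2584]
tcp_rot: [-179.6, 0.3, -151.2]
wrist_force: [1.0, 0.0, 0.6]
opening: 0.0857
rim 1217 0.05149557986537695 ((546.6929931640625, -177.7872772216797), (64.23400115966797, 64.12646484375), 28.707063674926758)
foottop 972 0.07353736924587131 ((546.4346313476562, -177.12306213378906), (46.25749206542969, 45.99403762817383), 28.70294952392578)
boss 475 0.10161428068115397 ((546.36669921875, -177.23623657226562), (23.748559951782227, 22.436939239501953), 29.083332061767578)
tilt deg [ 0.1059194  -0.04325676]
281 176
t 15.22 at [ 0.5463 -0.1788  0.2555] [-1.7976e+02  1.5000e-01 -1.5123e+02] F [ 0.4  0.5 -0.1] open 0.0856
shift now-frame [-0.0005  0.0008  0.0555] turned-frame [-0.0006  0.0006  0.0555] turn [-0.24  0.15 -0.03]
```

View pics/w7c.png

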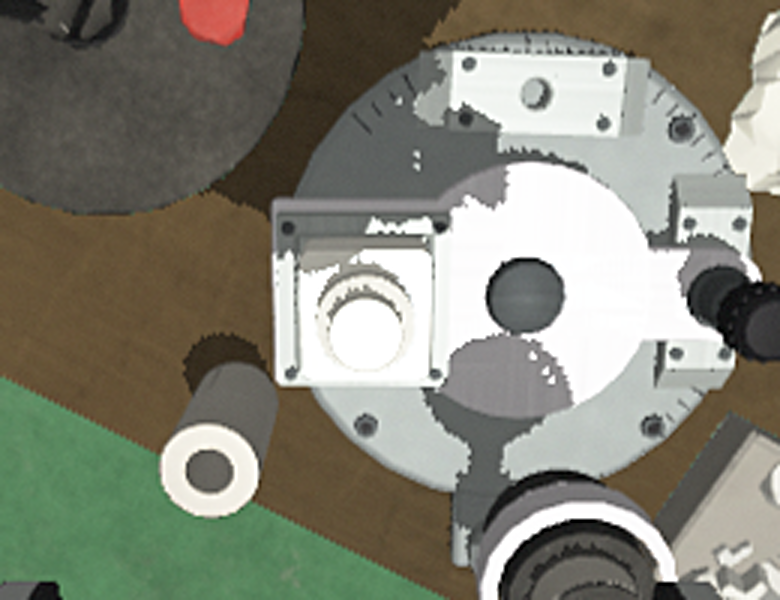

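Seated: foot top 73.5 mm (expected 74), tilt 0.1°, yaw matches the rim at 28.7°, foot inside the pocket. Ten pictures viewed so far. I'll refine the pivot, knob and hole, and check where the fingertips actually are before gripping the knob.

```bash
python3 - <<'E'
from h import *
P=lambda x,y,z:ray('w7',161+x/3,76+y/3,z)
hub=P(525,296,.046);k=P(770,322,.094);h=P(537,93,.026);print('hub',hub,'knob',k,'hole',h)
v=(h-hub)[:2];print('hole r',np.linalg.norm(v),'ang',np.degrees(np.arctan2(v[1],v[0])));v=(k-hub)[:2];print('knob r',np.linalg.norm(v),'ang',np.degrees(np.arctan2(v[1],v[0])))
for n in ['w3','w5','w7']:
    D=np.load(f'pics/{n}.npz');W=D['W'];M=D['M'];c=cams.camera('wrist') if n=='w3' else c
    T=(np.linalg.inv(np.array(c['tool_from_camera']))@np.eye(4))
    C=(W-M[:3,3])@M[:3,:3]; X=np.array(c['tool_from_camera']); Q=C@X[:3,:3].T+X[:3,3]
    for s in (-1,1):
        y=Q[...,1]*s; lo,hi=(.03,.07) if n!='w5' else (.0155,.03)
        m=(y>lo)&(y<hi)&(np.abs(Q[...,0])<.0125)&(Q[...,2]<.03)&(Q[...,2]>-.06)
        z=Q[m]; z=z[np.argsort(-z[:,2])]; print(n,s,len(z),(z[:60:6]*1000).round(0).astype(int).tolist())
E
```

```text
hub [ 0.51593225 -0.12499306  0.046     ] knob [ 0.47971285 -0.06152642  0.094     ] hole [ 0.45030759 -0.1567208   0.026     ]
hole r 0.07289201264597903 ang -154.1974934587581
knob r 0.07307433719492065 ang 119.7127166981921
w3 -1 2450 [[3, -43, -28], [-1, -43, -29], [-3, -43, -29], [1, -43, -29], [-2, -43, -30], [7, -43, -30], [2, -43, -30], [0, -43, -30], [-8, -43, -30], [-8, -43, -31]]
w3 1 2456 [[4, 43, -28], [5, 42, -29], [4, 42, -29], [-1, 42, -29], [-9, 42, -30], [0, 42, -30], [-4, 42, -30], [7, 42, -30], [3, 43, -30], [-1, 42, -31]]
w5 -1 2485 [[7, -17, 3], [10, -17, 2], [9, -20, 2], [3, -16, 2], [9, -22, 2], [11, -18, 2], [11, -20, 2], [-1, -18, 2], [9, -16, 2], [4, -21, 2]]
w5 1 1891 [[7, 22, 2], [11, 19, 1], [8, 17, 1], [2, 18, 1], [5, 16, 1], [11, 23, 1], [10, 22, 1], [10, 18, 1], [7, 19, 1], [8, 20, 1]]
w7 -1 2451 [[-7, -44, -28], [-9, -43, -29], [-7, -43, -29], [7, -43, -30], [-6, -43, -30], [0, -43, -30], [-10, -44, -30], [8, -43, -30], [2, -43, -31], [-6, -43, -31]]
w7 1 2461 [[-6, 43, -28], [4, 43, -29], [-10, 43, -29], [3, 42, -29], [8, 42, -30], [-7, 42, -30], [-6, 43, -30], [2, 42, -30], [-2, 42, -31], [4, 42, -31]]
```

```bash
python3 - <<'E'
from h import *
c=cams.camera('wrist'); X=np.array(c['tool_from_camera'])
for n in ['w5','w3']:
    D=np.load(f'pics/{n}.npz');M=D['M']; Q=((D['W']-M[:3,3])@M[:3,:3])@X[:3,:3].T+X[:3,3]; g=D['img'].sum(2)
    for s in (-1,1):
        y=Q[...,1]*s; lo,hi=(.0150,.03) if n=='w5' else (.038,.06)
        m=(y>lo)&(y<hi)&(np.abs(Q[...,0])<.0125)&(Q[...,2]>-.06)&(Q[...,2]<.012)
        print(n,s,np.histogram(Q[m][:,2]*1000,np.arange(-60,13,4))[0].tolist(), [int(x) for x in [g[m&(Q[...,2]>-.06+.004*i)&(Q[...,2]<-.056+.004*i)].mean() if (m&(Q[...,2]>-.06+.004*i)&(Q[...,2]<-.056+.004*i)).any() else -1 for i in range(18)]])
E
```

```text
w5 -1 [198, 452, 172, 226, 231, 212, 179, 174, 155, 115, 28, 60, 5, 3, 19, 304, 0, 0] [71, 127, 139, 130, 121, 124, 122, 122, 128, 147, 243, 412, 333, 322, 406, 418, -1, -1]
w5 1 [207, 441, 184, 229, 222, 201, 197, 178, 152, 106, 31, 28, 3, 4, 102, 222, 0, 0] [69, 128, 152, 127, 123, 122, 129, 126, 119, 130, 100, 381, 332, 291, 426, 424, -1, -1]
w3 -1 [442, 399, 377, 331, 328, 265, 210, 98, 0, 0, 0, 0, 0, 0, 0, 0, 0, 0] [104, 103, 103, 104, 109, 111, 107, 84, -1, -1, -1, -1, -1, -1, -1, -1, -1, -1]
w3 1 [436, 406, 368, 349, 311, 265, 220, 100, 0, 0, 0, 0, 0, 0, 0, 0, 0, 0] [107, 103, 105, 104, 106, 103, 103, 49, -1, -1, -1, -1, -1, -1, -1, -1, -1, -1]
```

Camera and contact agree that the real fingertips stand about 18 mm behind the reported TCP at 25–32 mm opening, and about 28 mm behind when open. This differs from the brief, so I'll use the measured value: TCP z ≈ 0.058 puts the tips at about 0.075, at the knob's lower edge. Move over the knob.

```bash
python3 -m handwheel '[[-0.0001,0.034,0,-0.1,0.1,0],[-0.0001,0.034,0,0,0,0],[-0.0001,0.034,0,0,0,0],[0,0.0339,0,0,0,0],[0,0,0.036,0,0,0],[0,0,0.036,0,0,0],[0,0,0.034,0,0,0],[0,0,0.034,0,0,0]]' 1 
python3 - <<'E'
from h import *
o,c,W=shot('wrist','w8'); M=ext(c,o); r=W.reshape(-1,3)
r=r[np.hypot(r[:,0]-.481,r[:,1]+.0595)<.03]; p=r[(r[:,2]>.0905)&(r[:,2]<.098)]; print(len(p),np.median(p[:,2]),cv2.minEnclosingCircle(p[:,:2].astype(np.float32)*1000))
cv2.imwrite('pics/w8c.png',c['img'][:,:,::-1])
go([.4811,-.0595,.058],-151.2)
E
```

```text
time: 15.98
ee_pos: [0.4786, -0.0588, 0.1089]
tcp_rot: [179.8, -0.3, -151.2]
wrist_force: [-0.6, 0.5, 0.4]
opening: 0.0851
1176 0.09326219293463914 ((480.6761169433594, -58.781982421875), 12.038653373718262)
t 16.03 at [ 0.4755 -0.0586  0.1017] [ 179.53   -0.7  -151.21] F [-0.7  0.3 -6.7] open 0.0856
shift now-frame [-0.005  -0.0039  0.0436] turned-frame [-0.0045 -0.0035  0.0437] turn [ 0.47 -0.7  -0.01]
```

View pics/w8c.png

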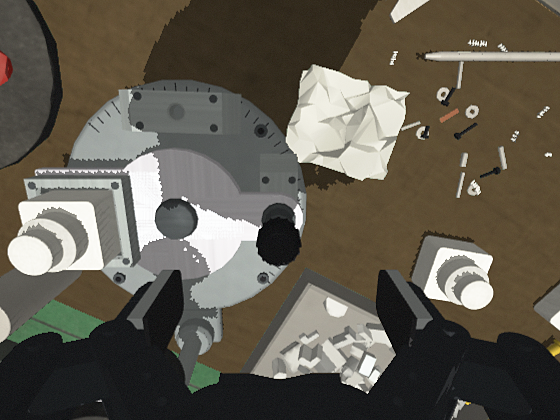

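The knob at (278,240) is central between the fingers. The eyepiece pillar is behind left, with 15 mm or more of clearance computed. 11 pictures viewed. Settle first.

```bash
python3 -m handwheel '[[0,0,0,0,0,0],[0,0,0,0,0,0],[0,0,0,0,0,0],[0,0,0,0,0,0],[0,0,0,0,0,0],[0,0,0,0,0,0],[0,0,0,0,0,0],[0,0,0,0,0,0]]'
python3 - <<'E'
from h import *
o,c,W=shot('wrist','w9'); M=ext(c,o); r=W.reshape(-1,3)
r=r[np.hypot(r[:,0]-.481,r[:,1]+.0595)<.03]; p=r[(r[:,2]>.0905)&(r[:,2]<.098)]; print(len(p),np.median(p[:,2]),cv2.minEnclosingCircle(p[:,:2].astype(np.float32)*1000))
go([.4811,-.0595,.058],-151.2)
E
```

```text
time: 16.7
ee_pos: [0.4799, -0.0593, 0.1119]
tcp_rot: [179.9, -0.2, -151.2]
wrist_force: [0.2, 0.1, 0.3]
opening: 0.0852
1150 0.09322069271407792 ((480.6863708496094, -58.70849609375), 11.993021965026855)
t 16.75 at [ 0.4798 -0.0593  0.1118] [ 1.7990e+02 -1.7000e-01 -1.5123e+02] F [0.  0.1 0.3] open 0.0851
shift now-frame [-0.0012 -0.0009  0.0538] turned-frame [-0.001  -0.0008  0.0538] turn [ 0.1  -0.17 -0.03]
```

```bash
python3 -m handwheel '[[-0.001,-0.0002,0.005,0.1,-0.17,0],[0,0,0.009,0,0,0],[0,0,0.009,0,0,0],[0,0,0.009,0,0,0],[0,0,0.009,0,0,0],[0,0,0.008,0,0,0],[0,0,0.005,0,0,0],[0,0,0,0,0,0]]'; python3 -m handwheel '[[0,0,0,0,0,0],[0,0,0,0,0,0],[0,0,0,0,0,0],[0,0,0,0,0,0],[0,0,0,0,0,0],[0,0,0,0,0,0],[0,0,0,0,0,0],[0,0,0,0,0,0]]' -1 50
python3 -c "
from h import *
go([.4811,-.0595,.058],-151.2)"
```

```text
time: 17.42
ee_pos: [0.4799, -0.0589, 0.056]
tcp_rot: [179.9, -0.1, -151.2]
wrist_force: [0.2, -0.2, 1.0]
opening: 0.0852
time: 18.08
ee_pos: [0.4808, -0.0586, 0.0581]
tcp_rot: [180.0, 0.0, -151.2]
wrist_force: [-3.3, 3.8, 6.1]
opening: 0.0231
t 18.08 at [ 0.4808 -0.0586  0.0581] [ 1.7998e+02  3.0000e-02 -1.5122e+02] F [-3.3  3.8  6.1] open 0.0231
shift now-frame [ 0.0001 -0.0009  0.0001] turned-frame [ 0.0001 -0.0009  0.0001] turn [ 0.02  0.03 -0.02]
```

Gripped on the 25 mm knob. Lift the pin 12 mm.

```bash
python3 -m handwheel '[[0,0.0003,-0.002,0,0,0],[0,0,-0.002,0,0,0],[0,0,-0.002,0,0,0],[0,0,-0.002,0,0,0],[0,0,-0.002,0,0,0],[0,0,-0.0015,0,0,0],[0,0,-0.0007,0,0,0],[0,0,0,0,0,0]]'
python3 -c "
from h import *
go([.4811,-.0595,.0705],-151.2)"
```

```text
time: 18.75
ee_pos: [0.4802, -0.0587, 0.0695]
tcp_rot: [180.0, -0.1, -151.2]
wrist_force: [-1.4, -1.2, -10.9]
opening: 0.023
t 18.75 at [ 0.4802 -0.0587  0.0695] [ 1.7997e+02 -6.0000e-02 -1.5124e+02] F [ -1.4  -1.2 -10.9] open 0.023
shift now-frame [-0.0004 -0.0011 -0.001 ] turned-frame [-0.0004 -0.0011 -0.001 ] turn [ 0.03 -0.06 -0.04]
```

Lift force −10.9 N matches the spring at about 12 mm. Work out the arc, still lifted, to swing 78°, on the second block's flat before its hole.

```bash
cat >> h.py <<'E'
PIV=np.array([.5166,-.1239])
def arc(a0,a1,n,r=.0745,yaw=-151.2,dec=4):
    a=np.radians(np.linspace(a0,a1,n+1)); p=r*np.c_[np.cos(a),np.sin(a)]
    y=np.radians(yaw); t=p@np.array([[np.cos(y),np.sin(y)],[np.sin(y),-np.cos(y)]])
    # matrix columns -> tool x, tool y
    t=np.c_[p@[np.cos(y),np.sin(y)],p@[np.sin(y),-np.cos(y)]]
    q=np.round(np.diff(np.round(t-t[0],dec),axis=0),dec)
    print([[float(x),float(z),0,0,0,0] for x,z in q])
E
python3 -c "
from h import *
d=monitor.get_obs()['ee_pos'][:2]-PIV; print(np.hypot(*d),np.degrees(np.arctan2(d[1],d[0])))
for k in range(3): arc(118.85+26*k,118.85+26*k+26,8)"
```

```text
0.07463708077589484 119.19544741808251
[[0.0042, -0.0001, 0, 0, 0, 0], [0.0042, -0.0004, 0, 0, 0, 0], [0.0042, -0.0006, 0, 0, 0, 0], [0.0042, -0.0008, 0, 0, 0, 0], [0.004, -0.0011, 0, 0, 0, 0], [0.0041, -0.0013, 0, 0, 0, 0], [0.0039, -0.0015, 0, 0, 0, 0], [0.0039, -0.0018, 0, 0, 0, 0]]
[[0.0037, -0.002, 0, 0, 0, 0], [0.0037, -0.0021, 0, 0, 0, 0], [0.0035, -0.0024, 0, 0, 0, 0], [0.0033, -0.0026, 0, 0, 0, 0], [0.0032, -0.0027, 0, 0, 0, 0], [0.0031, -0.003, 0, 0, 0, 0], [0.0028, -0.0031, 0, 0, 0, 0], [0.0027, -0.0032, 0, 0, 0, 0]]
[[0.0025, -0.0034, 0, 0, 0, 0], [0.0023, -0.0035, 0, 0, 0, 0], [0.0021, -0.0037, 0, 0, 0, 0], [0.0019, -0.0038, 0, 0, 0, 0], [0.0017, -0.0039, 0, 0, 0, 0], [0.0014, -0.0039, 0, 0, 0, 0], [0.0012, -0.0041, 0, 0, 0, 0], [0.001, -0.0041, 0, 0, 0, 0]]
```

```bash
python3 -m handwheel '[[0.0042,-0.0001,0,0,0,0],[0.0042,-0.0004,0,0,0,0],[0.0042,-0.0006,0,0,0,0],[0.0042,-0.0008,0,0,0,0],[0.004,-0.0011,0,0,0,0],[0.0041,-0.0013,0,0,0,0],[0.0039,-0.0015,0,0,0,0],[0.0039,-0.0018,0,0,0,0]]'
python3 -c "
from h import *
o=monitor.get_obs();d=o['ee_pos'][:2]-PIV; print(np.hypot(*d),np.degrees(np.arctan2(d[1],d[0])),o['ee_pos'],o['wrist_force'])"
```

```text
time: 19.42
ee_pos: [0.4552, -0.0814, 0.0698]
tcp_rot: [180.0, -0.0, -151.2]
wrist_force: [1.1, 0.8, -11.4]
opening: 0.0231
0.0746533024701835 145.33340674088467 [ 0.45519946 -0.0814372   0.06979033] [  1.11307461   0.83576966 -11.3508404 ]
```

Smooth: 26° swung, about 1 N lateral, lift held.

```bash
python3 -m handwheel '[[0.0037,-0.002,0,0,0,0],[0.0037,-0.0021,0,0,0,0],[0.0035,-0.0024,0,0,0,0],[0.0033,-0.0026,0,0,0,0],[0.0032,-0.0027,0,0,0,0],[0.0031,-0.003,0,0,0,0],[0.0028,-0.0031,0,0,0,0],[0.0027,-0.0032,0,0,0,0]]' && python3 -m handwheel '[[0.0025,-0.0034,0,0,0,0],[0.0023,-0.0035,0,0,0,0],[0.0021,-0.0037,0,0,0,0],[0.0019,-0.0038,0,0,0,0],[0.0017,-0.0039,0,0,0,0],[0.0014,-0.0039,0,0,0,0],[0.0012,-0.0041,0,0,0,0],[0.001,-0.0041,0,0,0,0]]'
python3 -c "
from h import *
o=monitor.get_obs();d=o['ee_pos'][:2]-PIV; print(np.hypot(*d),np.degrees(np.arctan2(d[1],d[0])),o['ee_pos'],o['wrist_force'])
arc(196.85,202.85,8)"
```

```text
time: 20.08
ee_pos: [0.4429, -0.1125, 0.0698]
tcp_rot: [180.0, -0.0, -151.2]
wrist_force: [2.2, 1.5, -10.3]
opening: 0.023
time: 20.75
ee_pos: [0.4454, -0.1459, 0.0698]
tcp_rot: [180.0, 0.0, -151.2]
wrist_force: [2.5, 2.4, -10.5]
opening: 0.0234
0.07451881039672642 -162.840806796039 [ 0.44539812 -0.14588511  0.06976643] [  2.54543571   2.39550152 -10.50539873]
[[0.0002, -0.001, 0, 0, 0, 0], [0.0002, -0.0009, 0, 0, 0, 0], [0.0001, -0.001, 0, 0, 0, 0], [0.0002, -0.0009, 0, 0, 0, 0], [0.0002, -0.001, 0, 0, 0, 0], [0.0001, -0.001, 0, 0, 0, 0], [0.0001, -0.0009, 0, 0, 0, 0], [0.0001, -0.001, 0, 0, 0, 0]]
```

At swing ≈78.1°. Let the pin down gently onto the flat top by about 3 mm, then loosen the fingers so only the spring acts on the pin.

```bash
python3 -m handwheel '[[0,0,0.0006,0,0,0],[0,0,0.0006,0,0,0],[0,0,0.0006,0,0,0],[0,0,0.0006,0,0,0],[0,0,0.0004,0,0,0],[0,0,0.0002,0,0,0],[0,0,0,0,0,0],[0,0,0,0,0,0]]'
python3 -c "
from h import *
o=monitor.get_obs(); print(o['ee_pos'],o['wrist_force'])"
```

```text
time: 21.42
ee_pos: [0.4453, -0.1455, 0.067]
tcp_rot: [-180.0, 0.0, -151.2]
wrist_force: [3.4, -0.5, -8.3]
opening: 0.0229
[ 0.44529448 -0.14552734  0.06698857] [ 3.43416063 -0.52084155 -8.26200121]
```

```bash
python3 -m handwheel '[[0,0,0.0002,0,0,0],[0,0,0.0002,0,0,0],[0,0,0.0001,0,0,0],[0,0,0,0,0,0],[0,0,0,0,0,0],[0,0,0,0,0,0],[0,0,0,0,0,0],[0,0,0,0,0,0]]'; python3 -m handwheel '[[0,0,0,0,0,0],[0,0,0,0,0,0],[0,0,0,0,0,0],[0,0,0,0,0,0],[0,0,0,0,0,0],[0,0,0,0,0,0],[0,0,0,0,0,0],[0,0,0,0,0,0]]' -0.28
python3 - <<'E'
from h import *
o,c,W=shot('wrist','w10'); print(o['ee_pos'],o['wrist_force'],o['opening']); r=W.reshape(-1,3); k=np.array([.4453,-.1455])
q=r[np.hypot(*(r[:,:2]-k).T)<.011]; print('knob top z',np.nanpercentile(q[:,2],[50,90,98]))
r=r[np.hypot(*(r[:,:2]-k).T)<.02]; p=r[(r[:,2]>.0985)&(r[:,2]<.106)]; print(len(p),cv2.minEnclosingCircle(p[:,:2].astype(np.float32)*1000) if len(p) else '')
E
```

```text
time: 22.08
ee_pos: [0.4454, -0.1456, 0.0666]
tcp_rot: [-180.0, 0.0, -151.2]
wrist_force: [2.9, 1.6, 0.0]
opening: 0.023
time: 22.75
ee_pos: [0.4451, -0.1456, 0.0663]
tcp_rot: [180.0, -0.0, -151.2]
wrist_force: [0.6, 0.1, 0.0]
opening: 0.031
[ 0.44513624 -0.14556302  0.06625228] [0.64156586 0.07628938 0.00762737] 0.031004269539529446
knob top z [0.10196301 0.16579045 0.16815576]
2391 ((445.0748291015625, -145.5960235595703), 19.8647403717041)
```

Force went to zero exactly at lift 8.5 mm and the knob top is at about 102 mm, so the pin stands on the block's flat top. Push the loosely caged knob on: first take up the 4 mm gap, then small steps.

```bash
python3 -m handwheel '[[0.0002,-0.0012,0,0,0,0],[0.0002,-0.0012,0,0,0,0],[0.0002,-0.0012,0,0,0,0],[0.0002,-0.0012,0,0,0,0],[0.0002,-0.0012,0,0,0,0],[0.0001,-0.0012,0,0,0,0],[0.0001,-0.0012,0,0,0,0],[0.0001,-0.0012,0,0,0,0]]'
cat > k.py <<'E'
from h import *
import sys
o,c,W=shot('wrist'); r=W.reshape(-1,3); k=o['ee_pos'][:2]+R.from_euler('xyz',o['tcp_rot'],degrees=True).apply([0,float(sys.argv[1])/1e3,0])[:2]
q=r[(np.hypot(*(r[:,:2]-k).T)<.016)&(r[:,2]>.088)&(r[:,2]<.112)]; zt=np.percentile(q[:,2],60)
p=q[np.abs(q[:,2]-zt)<.0015]; ctr=np.median(p,0); d=ctr[:2]-PIV
print(o['ee_pos'].round(4),o['wrist_force'].round(1),o['opening'].round(4),'knob',ctr.round(4),'r',np.hypot(*d).round(4),'swing',(np.degrees(np.arctan2(d[1],d[0]))%360-118.85).round(2))
E
python3 k.py 4
```

```text
time: 23.47
ee_pos: [0.4488, -0.155, 0.0662]
tcp_rot: [-180.0, -0.0, -151.2]
wrist_force: [0.1, 0.8, 0.0]
opening: 0.0309Traceback (most recent call last):
  File "k.py", line 6, in <module>
    print(o['ee_pos'].round(4),o['wrist_force'].round(1),o['opening'].round(4),'knob',ctr.round(4),'r',np.hypot(*d).round(4),'swing',(np.degrees(np.arctan2(d[1],d[0]))%360-118.85).round(2))
                                                         ^^^^^^^^^^^^^^^^^^
AttributeError: 'float' object has no attribute 'round'
```

```bash
sed -i "s/o\['opening'\].round(4)/round(float(o['opening']),4)/" k.py; python3 k.py 4
```

```text
[ 0.449  -0.1551  0.0663] [-0.3  0.5  0.1] 0.0308 knob [ 0.4477 -0.1532  0.0997] r 0.0749 swing 84.19
```

```bash
python3 -m handwheel '[[0,-0.0002,0,0,0,0],[0,-0.0002,0,0,0,0],[0,-0.0002,0,0,0,0],[0,-0.0002,0,0,0,0],[0,-0.0002,0,0,0,0],[0,-0.0002,0,0,0,0],[0,-0.0002,0,0,0,0],[0,0,0,0,0,0]]'; python3 k.py 4;python3 -m handwheel '[[0,-0.0002,0,0,0,0],[0,-0.0002,0,0,0,0],[0,-0.0002,0,0,0,0],[0,-0.0002,0,0,0,0],[0,-0.0002,0,0,0,0],[0,-0.0002,0,0,0,0],[0,-0.0002,0,0,0,0],[0,0,0,0,0,0]]'; python3 k.py 4
```

```text
time: 24.23
ee_pos: [0.4494, -0.1558, 0.0663]
tcp_rot: [-180.0, -0.0, -151.2]
wrist_force: [1.2, 0.1, 0.1]
opening: 0.0306
[ 0.4494 -0.1558  0.0663] [1.2 0.1 0.1] 0.0306 knob [ 0.4497 -0.1571  0.0934] r 0.0747 swing 87.54
time: 24.95
ee_pos: [0.45, -0.1571, 0.0662]
tcp_rot: [180.0, -0.0, -151.2]
wrist_force: [0.5, -0.1, 1.0]
opening: 0.0306
[ 0.45   -0.1571  0.0662] [ 0.5 -0.1  1. ] 0.0306 knob [ 0.4496 -0.1571  0.0934] r 0.0747 swing 87.51
```

The knob top dropped to 93.4 mm, the same as its home reading of 93.2 at the start. It stays put at swing 87.5° while the fingers moved on 1.3 mm, so the pin has snapped in. Open, retreat straight up, and check.

```bash
python3 -m handwheel '[[0,0,0,0,0,0],[0,0,0,0,0,0],[0,0,0,0,0,0],[0,0,0,0,0,0],[0,0,0,0,0,0],[0,0,0,0,0,0],[0,0,-0.002,0,0,0],[0,0,-0.005,0,0,0]]' 1; python3 -m handwheel '[[0.001,0,-0.02,0,0,0],[0,0,-0.035,0,0,0],[0.01,0,-0.04,0,0,0],[0.03,0,-0.03,0,0,0],[0.03,0,-0.03,0,0,0],[0.03,0,-0.02,0,0,0],[0,0,0,0,0,0],[0,0,0,0,0,0]]'; python3 -m handwheel '[[0,0,0,0,0,0],[0,0,0,0,0,0],[0,0,0,0,0,0],[0,0,0,0,0,0],[0,0,0,0,0,0],[0,0,0,0,0,0],[0,0,0,0,0,0],[0,0,0,0,0,0]]'
python3 - <<'E'
from h import *
for n in ['scene','side']:
    o,c,W=shot(n,n+'1'); r=W.reshape(-1,3)
    for m,x,y in [('mid',.455,.096),('short',.435,.2218)]:
        q=r[np.hypot(r[:,0]-x,r[:,1]-y)<.04]; zt=np.percentile(q[:,2],98); t=q[q[:,2]>zt-.006]; print(n,m,zt.round(4),((t.max(0)+t.min(0))/2).round(4))
    q=r[np.hypot(r[:,0]-.4496,r[:,1]+.157)<.014]; q=q[q[:,2]>.085]; print(n,'knob z',np.percentile(q[:,2],90),np.median(q,0)) if len(q) else print('no knob')
    q=r[np.hypot(r[:,0]-.57,r[:,1]+.0925)<.035]; q=q[(q[:,2]>.06)&(q[:,2]<.11)]; print(n,'under eyepiece',len(q),q.max(0) if len(q) else '',np.median(q,0) if len(q) else '')
f=lambda n,x,y:cv2.resize(cv2.imread(f'pics/{n}1.png')[y:y+90,x:x+80],(400,450),interpolation=2)
cv2.imwrite('pics/end.png',np.hstack([f('scene',320,130),f('side',270,120)]))
print(monitor.get_obs()['ee_pos'])
E
```

```text
time: 25.67
ee_pos: [0.4496, -0.1569, 0.0729]
tcp_rot: [180.0, -0.1, -151.2]
wrist_force: [0.5, -0.5, 0.0]
opening: 0.0855
time: 26.33
ee_pos: [0.3622, -0.206, 0.2491]
tcp_rot: [-179.8, 0.1, -151.4]
wrist_force: [1.6, 0.0, -0.2]
opening: 0.0854
time: 27.0
ee_pos: [0.3625, -0.2051, 0.2471]
tcp_rot: [180.0, -0.0, -151.2]
wrist_force: [-0.6, 0.1, -0.5]
opening: 0.0856
scene mid 0.0558 [0.4567 0.0962 0.0536]
scene short 0.0503 [0.4364 0.2223 0.049 ]
scene knob z 0.0960176948892415 [ 0.44621162 -0.15419723  0.09303797]
scene under eyepiece 152 [ 0.58854276 -0.06479782  0.10651774] [ 0.56067225 -0.08498087  0.07691285]
side mid 0.0563 [0.4572 0.0952 0.0548]
side short 0.0507 [0.4352 0.2227 0.0502]
side knob z 0.09817677452085646 [ 0.44855624 -0.1513158   0.09365996]
side under eyepiece 184 [ 0.59924683 -0.06181529  0.10682244] [ 0.56528916 -0.08296794  0.07761015]
[ 0.36248564 -0.20511851  0.24719969]
```

View pics/end.png

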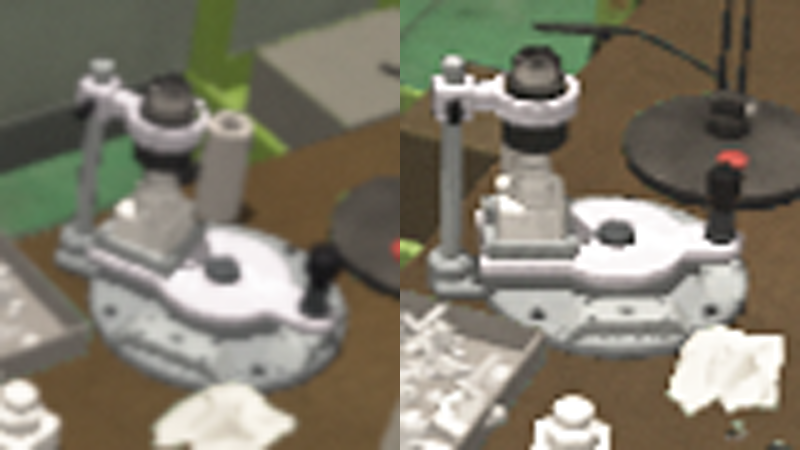

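The end view shows the holder standing in the nest under the eyepiece, the knob at the second block, the other holders unmoved, and the gripper clear. Handing in.

```bash
python3 -c "
from h import *
print(order.job_done())"
```

```text
the job is handed in; nothing more can be done
None
```

The job is done and handed in at about 27 s of the 61 s allowed. The tallest holder stands in the nest under the eyepiece, and the index pin is home in the second hole.

**What I did**
- I gripped the tall holder (measured top 60 mm) by its boss, set it in the nest and let go. Its foot top then measured 73.5 mm (expected 74), tilt 0.1°, square with the pocket.
- I lifted the knob about 12 mm, swung the plate 78° and let the pin down on the second block's flat top. The load came off at 8.5 mm lift, as expected there.
- I loosened the fingers and pushed the knob on sideways in small steps until the pin snapped in at about 87.5°.

**Last checks**
- **Pin:** the knob top read 93.4 mm (93.2 when home at the start). It stayed put while the loose fingers moved on another 1.3 mm.
- **Other holders:** measured within about 2 mm of their first positions, which is within camera accuracy.
- **Gripper:** well clear, with no contact force.
- **Wrist force:** my readings stayed under about 12 N.

**What disagreed or went off plan**
- The real fingertips stand about 18 mm behind the reported TCP, not 17 mm ahead as stated. The first grip therefore closed on the boss instead of the foot as I had planned, and I used the measured value after that.
- Early on, one move stopped short when the last joint reached its limit, so I turned the tool the other way.
- In the final scene and side views the knob height was coarser, at 93 to 98 mm. I relied on the closer wrist camera reading for the pin.

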